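# Bring the slide into focus on the macro bench

### The arm

A 7-joint arm with a two-finger parallel gripper is mounted at the origin on the work surface. World frame = base frame: x ahead of the robot, y to its left, z up, the work surface at z = 0. Lengths are in mm, angles in rad, forces in N, time in s.
With the tool pointing down it reaches from about 425 to 975 mm from the base axis. Payload 16.7 kg.
Tool frame: the origin (TCP) lies midway between the tips of the shut fingers; the grasp point (between the pads) lies 19 mm behind it; z points along the fingers, x is the direction in which the jaws open and shut, and the axes are right-handed (so a half turn about z gives the same grasp; the last joint's range is limited). The gripper opens to 85 mm and grips with 20 to 120 N. Pads are 22 mm wide; open, the fingers measure 114 mm over their backs; the gripper's body (76 mm by 85 mm) begins 54 mm behind the grasp point. The pads swing forward as they close: fully open they stand 13 mm farther back than shut.
Start: joints at [-1.478, 0.426, 0.074, 1.606, -0.034, 1.111, -0.067], TCP at [162.292, 655.162, 231.302] pointing down, gripper open.
Joint ranges: [-2.85, 2.85], [-0.5, 2.14], [-1.23, 1.37], [0.21, 2.46], [-1.02, 4.16], [0.16, 2.05], [-2.73, 2.73]. Speed limits (rad/s): [1.89, 1.89, 2.39, 2.39, 3.01, 3.01, 3.01].

### API

Orientations are given as a rotation vector (axis times angle).
In Python, from station import * gives the robot as it stands. The module is installed in compiled form; this text tells all that it offers.
- The arm moves only by the shell command python3 -m handwheel 'ROWS'. ROWS is JSON, a list of rows, each an object of numbers: "hand": the closure in counts, from 0 (fully open) to 255 (shut); "tx", "ty", "tz": the shift along the tool's x, y, z in units of 30 mm (1.0 is 30 mm); "twist": the turn about the tool's z in units of 8 degrees (1.0 is 8 degrees). In form: [{"hand": .., "tx": .., "ty": .., "tz": .., "twist": ..}, ...]. A call has 1 to 20 rows; each row shifts and turns the pose as measured when the row begins, along the tool's axes as they then stand; what a row does not reach is not made up. A row lasts 1/8 s, in which the tool goes at most 62.5 mm and 10.7 degrees, less where a joint would pass 70% of its speed; a pose out of reach is approached as far as the arm can. A call is refused whole if a number of a shift passes 1 or a number of a turn 1, either way. A call with a gripper value outside its range is refused whole. The fingers move at their own pace and stop on an object; the grip force is fixed at half the most. Time passes only in rows, so rows that do not move let the fingers close. It gives the time, the measured TCP pose, the force and the opening at its end, in the units of the state.
- get_state(): the state, without advancing time (a new reading comes with each control period).
- grab_frame(name): name is "side" or "top"; returns a dict with "img" (400x640x3 uint8, red, green, blue), "range_z" (400x640 float32, mm along the optical axis (not along the pixel's ray), 0 where there is no reading), "fx", "fy", "cx", "cy" (pixels), "view" (4x4, takes a point from world to camera coordinates). Camera axes: x right, y down, z forward; pixel columns grow to the right and rows downward; lengths in mm; the calibration is good to about 2 mm. A picture is of the moment at which its call begins.
- sign_off(): hands the job in, once; it reports no verdict.
Trained networks look in a picture, given as the dict that the camera call returned (one of the last four; its "shot" number tells which), for a name from the list of things; names that differ only in an ending like _2 or _b are one class to them, and where a whole thing is asked for, a point or a joint stands for the part that bears it (a point fixed in the world has none). Each returns a list of dicts, best first, with "confidence" (0 to 1); they miss things now and then, are a little off and sometimes report something else, mostly with a low value. They report only what shows in the picture. A call takes as long as a camera call.
- silhouettes(query, picture): "mask" (400x640 bool, what is visible of it).
- pinpoint(query, picture): "location" ([x, y, z] in mm, in the coordinates of the camera as it stood for that picture, good to about 4 mm: a listed point, or the origin of a listed thing).
The state is a dict: "t": time; "joint_positions": joint angles; "joint_velocities": joint speeds; "joint_efforts": joint torques, N m; "eef_pos": TCP position; "ee_rot": TCP orientation; "wrist_force": force on the tool from outside, world axes, zero at the start; "moment": the same for the moment, N m; "finger_gap": finger opening in mm.
Only numpy, scipy, OpenCV 4.12 (cv2) and the standard library are available. Lean on these libraries where they do the work, as an engineer would, in place of code of your own. Each camera call takes 0.05 s, during which the arm holds its last target.

### The job

Bring the glass slide on the macro camera's rail to its focus position: press down the black brake key in the middle of the sliding carriage and, keeping it down, push the carriage along the rail until it butts against the marked stop block in front of the lens, then take the finger off so that the brake holds it there. Free the brake before you push, never drag the carriage against it or shoot it along. Keep off the slide holder and leave the things lying around the bench where they are.

Things in the scene. Friction and masses are not known exactly. Their poses are not given: they have to be found in the camera images.
- rig: Macro bench, fixed to the desk: an aluminium rail 520 mm long, 64 mm wide, top 34 mm above the desk, with a small white camera and a black lens (44 mm across, top 93 mm, camera top 99 mm above the desk) fixed at its +y end; the lens front is 137 mm from the origin. Origin on the desk under the rail's centre line; the body's y axis runs along the rail towards the camera, z up.
- carriage (a joint): Travel in m of the carriage along the rail; it grows towards the camera (+y of the rig); at 0 the carriage's middle is 180 mm on the -y side of the rig's origin. The carriage is an aluminium saddle 140 mm long (along the rail), 90 mm wide, top of its plate 49 mm above the desk. Its brake holds it (against about 12 to 16 N) whenever the key is up; with the key down it runs freely (about 2 N) and stays where it is left.
- brake_key (a joint): Depth in m by which the brake key is pressed: 0 up, brake on; 0.006 fully down. It springs back by itself. It begins to move at about 11 N, the brake is off from 1 mm on, and fully down takes about 13.5 N.
- key_top (a point): Middle of the top of the brake key, a black ribbed pad in the middle of the carriage, 46 mm across the rail and 44 mm along it, top 60 mm above the desk when up. A cross rib 8 mm thick stands on the carriage before and another behind the key, with 50 mm clear between them along the rail, top 66 mm above the desk (6 mm above the key): a fingertip set on the key can push against them. The sides across the rail are open. y axis along the rail towards the camera, z up.
- carriage_nose (a point): Middle of the carriage's leading end face (42 mm above the desk), which meets the stop; 70 mm ahead of the key's middle. y axis along the rail towards the camera.
- stop_face (a point): Middle of the face of the stop block that the carriage meets (42 mm above the desk). The stop is a dark steel block clamped over the rail between carriage and lens, 90 mm across, 24 mm along the rail, top 57 mm above the desk, with one white line across its top and a clamp screw on its -x side. It does not move. y axis along the rail towards the camera.
- slide_holder: Upright black frame with the backlit glass slide, standing across the leading end of the carriage and moving with it: 92 mm wide, 10 mm thick, top 89 mm above the desk, its middle 58 mm ahead of the key's middle. Not to be touched. Its origin is on the desk level under its middle; y axis along the rail towards the camera.
- slide_box: Loose closed slide box, grey with white lid, 87 x 102 x 33 mm; origin under its centre. Leave it.
- oil_bottle: Loose small amber bottle of immersion oil, 32 mm across, 68 mm tall; origin under its centre. Leave it.
- block: Loose white tissue cassette with paraffin block, 30 x 42 x 11 mm; origin under its centre. Leave it.
- marker: Loose grey marker pen with black cap, 135 mm long (along its y), 14 mm wide, 14 mm high; origin under it. Leave it.

How it is judged:
By the outcome, as a careful person would: the job done as asked, in the order asked, and still so for the second after the job is handed in, with the robot touching nothing.
It also fails if it takes over 35 s, if anything falls off the work surface, if the arm or the gripper's body presses on something with over 40 N, if the wrist force passes 120 N, or if a joint passes its speed limit or range.

## Working session

There is one attempt and no reset: what is moved stays moved. The work goes in short steps, Python scripts to look and compute and a shell command to move; the robot and the scene stay as the last step left them, time stands still between calls to the robot, and variables do not carry over. Pictures are saved under pics/ and viewed, and the job is handed in when it is done.

```bash
mkdir -p pics; cat > h.py <<'E'
from station import *
import numpy as np, cv2
def w(pic,p):
    return (np.linalg.inv(pic["view"])@np.r_[p,1])[:3]
E
python3 - <<'E'
from h import *
s=get_state(); print({k:np.round(v,3) for k,v in s.items()})
for n in("side","top"):
    p=grab_frame(n); cv2.imwrite(f"pics/{n}0.png",p["img"][:,:,::-1])
    for q in("key_top","carriage_nose","stop_face","slide_holder","rig"):
        r=pinpoint(q,p)
        print(n,q,[(np.round(w(p,a["location"]),1),round(a["confidence"],2)) for a in r[:2]])
print(get_state()["t"])
E
```

```text
{'t': np.float64(0.0), 'joint_positions': array([-1.477,  0.427,  0.074,  1.607, -0.034,  1.111, -0.067]), 'joint_velocities': array([-0.   , -0.   , -0.   , -0.001, -0.   ,  0.   , -0.   ]), 'joint_efforts': array([ 2.0000e-03, -9.4985e+01,  3.7620e+00, -4.6351e+01,  1.9000e-02,
        1.0000e-02,  0.0000e+00]), 'eef_pos': array([162.219, 654.794, 230.599]), 'ee_rot': array([ 2.473e+00,  1.935e+00, -1.000e-03]), 'wrist_force': array([0.712, 0.358, 0.209]), 'moment': array([ 0.043, -0.012, -0.016]), 'finger_gap': np.float64(85.385)}
side key_top [(array([544.6, -30.7,  61. ]), 0.49)]
side carriage_nose [(array([541.6,  39.3,  38.7]), 0.71)]
side stop_face [(array([528.5, 145.7,  42.6]), 0.75), (array([376.8, 252.4,  -2.5]), 0.68)]
side slide_holder [(array([542.5,  27.4,   1.7]), 0.65)]
side rig [(array([531.3, 122.2,   4.1]), 0.79)]
top key_top [(array([548.3, -32. ,  61.1]), 0.85), (array([414.2,  60. ,  -2.8]), 0.66)]
top carriage_nose [(array([541.2,  37.4,  39.5]), 0.82)]
top stop_face [(array([524.2, 138.9,  41.6]), 0.55)]
top slide_holder [(array([5.424e+02, 2.670e+01, 5.000e-01]), 0.71)]
top rig [(array([5.375e+02, 1.214e+02, 4.000e-01]), 0.58), (array([541.4,  28.3,   1. ]), 0.37)]
0.6
```

View pics/side0.png

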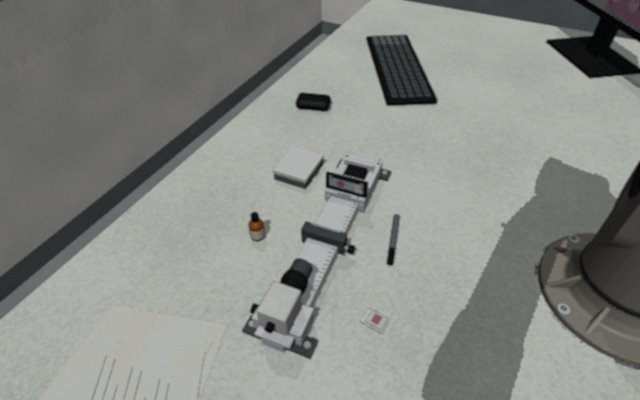

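View pics/top0.png

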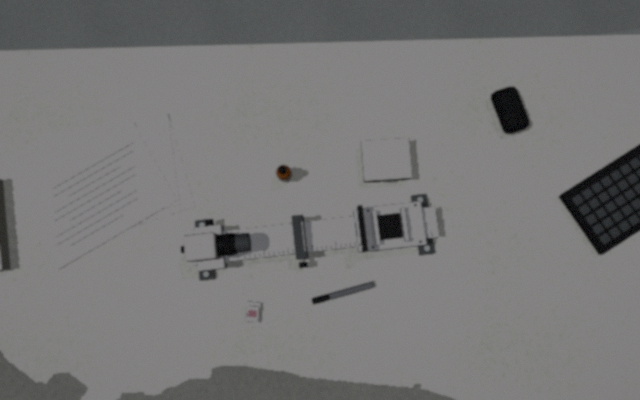

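The side view shows the carriage at about (355,175), the stop at (325,235) and the lens at (297,275). In the top view the key is at (391,226) and the stop at (299,237), with +y pointing left. Next I refine the axis and positions from depth.

```bash
cat >> h.py <<'E'
def cloud(p):
    z=p["range_z"]; v,u=np.mgrid[0:400,0:640]
    c=np.stack([(u-p["cx"])/p["fx"]*z,(v-p["cy"])/p["fy"]*z,z,np.ones_like(z)],-1)
    W=c@np.linalg.inv(p["view"]).T
    W[z<=0]=np.nan
    return W[...,:3]
E
python3 - <<'E'
from h import *
for n in("top","side"):
    p=grab_frame(n); C=cloud(p)
    for q in("rig","key_top","carriage","slide_holder","stop_face"):
        for r in silhouettes(q,p)[:1]:
            m=r["mask"]; P=C[m]; P=P[~np.isnan(P[:,0])]
            print(n,q,round(r["confidence"],2),m.sum(),np.where(m.any(0))[0][[0,-1]],np.where(m.any(1))[0][[0,-1]],np.round(np.median(P,0)),np.round(np.percentile(P,[3,97],0)))
    W=C.reshape(-1,3); W=W[~np.isnan(W[:,0])]
    box=(W[:,0]>440)&(W[:,0]<640)&(W[:,1]>-150)&(W[:,1]<380)
    W=W[box]
    # rail top line 
    R=W[(abs(W[:,2]-34)<4)]
    vx=cv2.fitLine(R[:,:2].astype(np.float32),cv2.DIST_HUBER,0,.01,.01).ravel(); print("rail",len(R),vx, 'deg',np.degrees(np.arctan2(vx[1],vx[0])),'x at y=0',vx[2]-vx[3]*vx[0]/vx[1])
    for lo,hi,nm in((56,63,'key?'),(63,69,'ribs'),(53,60,'stop'),(84,104,'cam/holder')):
        Q=W[(W[:,2]>lo)&(W[:,2]<hi)]
        h,e=np.histogram(Q[:,1],np.arange(-120,360,8)); print(nm,[(int(b),int(a)) for a,b in zip(h,e) if a>0])
    ix=np.round(p["fx"]),; print(p["fx"])
print(get_state()["t"])
E
```

```text
top rig 0.55 9550 [181 439] [193 280] [528.  99.  47.] [[ 473. -119.    7.]
 [ 589.  368.   99.]]
top key_top 0.9 450 [379 401] [215 238] [546. -30.  60.] [[526. -49.  57.]
 [567. -10.  64.]]
top carriage 0.93 3003 [354 425] [202 252] [546. -29.  50.] [[503. -96.  45.]
 [590.  35.  89.]]
top slide_holder 0.79 274 [357 366] [205 250] [547.  28.  88.] [[501.  21.  49.]
 [583.  34.  92.]]
top stop_face 0.49 286 [246 260] [302 322] [375. 257.  10.] [[356. 243.   3.]
 [395. 270.  14.]]
rail 3520 [ 1.0906044e-01 -9.9403512e-01  5.3032684e+02  1.1906781e+02] deg -83.73884 x at y=0 543.3904
key? [(-72, 2), (-64, 19), (-56, 64), (-48, 76), (-40, 82), (-32, 85), (-24, 81), (-16, 72), (-8, 7), (0, 12), (24, 5), (32, 5), (136, 28), (144, 101), (152, 112), (160, 73), (168, 2), (248, 6), (312, 2), (320, 3), (336, 2)]
ribs [(-72, 9), (-64, 96), (-56, 13), (-48, 5), (-40, 9), (-32, 4), (-24, 6), (-16, 10), (-8, 85), (0, 33), (152, 1), (248, 10), (264, 2), (280, 2), (312, 1), (320, 2), (336, 1)]
stop [(-104, 2), (-96, 3), (-88, 4), (-72, 4), (-64, 11), (-56, 48), (-48, 42), (-40, 49), (-32, 51), (-24
[... 1140 characters left out ...]
8), (160, 103), (168, 23), (304, 1), (320, 4), (328, 5), (336, 6), (344, 4)]
ribs [(-72, 1), (-64, 49), (-56, 34), (-48, 1), (-32, 1), (-8, 19), (0, 4), (16, 2), (24, 61), (32, 29), (40, 1), (256, 1), (272, 2), (288, 3), (296, 4), (320, 4), (328, 4), (336, 4), (344, 2)]
stop [(-72, 2), (-64, 19), (-56, 41), (-48, 28), (-40, 24), (-32, 22), (-24, 26), (-16, 19), (16, 2), (24, 72), (32, 55), (136, 9), (144, 108), (152, 145), (160, 152), (168, 49), (320, 3), (328, 4), (336, 5), (344, 2)]
cam/holder [(16, 17), (24, 123), (32, 65), (248, 2), (256, 57), (264, 54), (272, 60), (280, 58), (288, 73), (296, 98), (304, 77), (312, 50), (320, 121), (328, 137), (336, 151), (344, 153)]
435.3325671211199
1.2
```

```bash
python3 -m handwheel '[{"hand":255,"tx":0,"ty":0,"tz":0,"twist":-0.85},{"hand":255,"tx":0,"ty":0,"tz":0,"twist":-0.85},{"hand":255,"tx":0,"ty":0,"tz":0,"twist":-0.85}]'
cat > rel.py <<'E'
from h import *
from scipy.spatial.transform import Rotation as R
import sys
t=np.array(eval(sys.argv[1]),float)
s=get_state(); M=R.from_rotvec(s["ee_rot"]).as_matrix()
print("t",round(s["t"],2),"pos",np.round(s["eef_pos"],1),"xhead",round(np.degrees(np.arctan2(M[1,0],M[0,0])),2),"z",np.round(M[:,2],3),"units",np.round(M.T@(t-s["eef_pos"])/30,2),"F",np.round(s["wrist_force"],1),"gap",s["finger_gap"])
E
python3 rel.py "[546,-30,150]"
```

```text
t: 1.58
eef_pos: [162.1, 655.2, 231.3]
ee_rot: [2.08, 2.354, 0.0]
wrist_force: [-0.1, 0.4, 0.2]
finger_gap: 32.1
t 1.57 pos [162.1 655.2 231.3] xhead 97.06 z [ 0. -0. -1.] units [-24.24   9.89   2.71] F [-0.1  0.4  0.2] gap 32.101064594017124
```

```bash
python3 -m handwheel '[{"hand":255,"tx":-0.95,"ty":0.4,"tz":0,"twist":0},{"hand":255,"tx":-0.95,"ty":0.4,"tz":0,"twist":0},{"hand":255,"tx":-0.95,"ty":0.4,"tz":0,"twist":0},{"hand":255,"tx":-0.95,"ty":0.4,"tz":0,"twist":0},{"hand":255,"tx":-0.95,"ty":0.4,"tz":0,"twist":0},{"hand":255,"tx":-0.95,"ty":0.4,"tz":0,"twist":0},{"hand":255,"tx":-0.95,"ty":0.4,"tz":0,"twist":0},{"hand":255,"tx":-0.95,"ty":0.4,"tz":0,"twist":0},{"hand":255,"tx":-0.95,"ty":0.4,"tz":0,"twist":0},{"hand":255,"tx":-0.95,"ty":0.4,"tz":0,"twist":0},{"hand":255,"tx":-0.95,"ty":0.4,"tz":0,"twist":0},{"hand":255,"tx":-0.95,"ty":0.4,"tz":0,"twist":0}]'; python3 rel.py "[546,-30,150]"
```

```text
t: 3.08
eef_pos: [352.4, 325.6, 231.6]
ee_rot: [-2.074, -2.358, -0.004]
wrist_force: [1.3, 0.2, -0.5]
finger_gap: -0.0
t 3.08 pos [352.4 325.6 231.6] xhead 97.35 z [ 0.001  0.003 -1.   ] units [-12.59   4.88   2.69] F [ 1.3  0.2 -0.5] gap -0.03831773369244361
```

```bash
python3 -m handwheel '[{"hand":255,"tx":-0.95,"ty":0.37,"tz":0,"twist":0.14},{"hand":255,"tx":-0.95,"ty":0.37,"tz":0,"twist":0},{"hand":255,"tx":-0.95,"ty":0.37,"tz":0,"twist":0},{"hand":255,"tx":-0.95,"ty":0.37,"tz":0,"twist":0},{"hand":255,"tx":-0.95,"ty":0.37,"tz":0,"twist":0},{"hand":255,"tx":-0.95,"ty":0.37,"tz":0,"twist":0},{"hand":255,"tx":-0.95,"ty":0.37,"tz":0,"twist":0},{"hand":255,"tx":-0.95,"ty":0.37,"tz":0,"twist":0},{"hand":255,"tx":-0.95,"ty":0.37,"tz":0,"twist":0},{"hand":255,"tx":-0.95,"ty":0.37,"tz":0,"twist":0},{"hand":255,"tx":-0.95,"ty":0.37,"tz":0,"twist":0},{"hand":255,"tx":-0.95,"ty":0.37,"tz":0,"twist":0},{"hand":255,"tx":-0.95,"ty":0.37,"tz":0,"twist":0}]'; python3 rel.py "[546,-30,110]"
```

```text
t: 4.7
eef_pos: [542.5, -38.9, 233.2]
ee_rot: [-2.097, -2.338, -0.015]
wrist_force: [0.1, 0.4, -0.0]
finger_gap: -0.2
t 4.7 pos [542.5 -38.9 233.2] xhead 96.22 z [ 0.006  0.007 -1.   ] units [0.25 0.12 4.11] F [ 0.1  0.4 -0. ] gap -0.22440835617624363
```

```bash
python3 -m handwheel '[{"hand":255,"tx":0.19,"ty":0.06,"tz":0.9,"twist":0},{"hand":255,"tx":0.19,"ty":0.06,"tz":0.95,"twist":0},{"hand":255,"tx":0,"ty":0,"tz":0.95,"twist":0},{"hand":255,"tx":0,"ty":0,"tz":0.95,"twist":0},{"hand":255,"tx":0,"ty":0,"tz":0.6,"twist":0},{"hand":255,"tx":0,"ty":0,"tz":0,"twist":0}]'; python3 rel.py "[545.6,-26,66]"
python3 - <<'E'
from h import *
p=grab_frame("side"); cv2.imwrite("pics/s1.png",cv2.resize(p["img"][120:280,260:460,::-1],None,fx=4,fy=3.75,interpolation=cv2.INTER_CUBIC))
p=grab_frame("top"); cv2.imwrite("pics/t1.png",cv2.resize(p["img"][150:310,260:460,::-1],None,fx=4,fy=3.75))
E
```

```text
t: 5.45
eef_pos: [547.8, -28.6, 100.1]
ee_rot: [2.101, 2.333, 0.018]
wrist_force: [-0.4, -0.8, -0.7]
finger_gap: 0.2
t 5.45 pos [547.8 -28.6 100.1] xhead 96.0 z [ 0.009  0.007 -1.   ] units [ 0.09 -0.08  1.14] F [-0.4 -0.8 -0.7] gap 0.23351087659870406
```

View pics/s1.png

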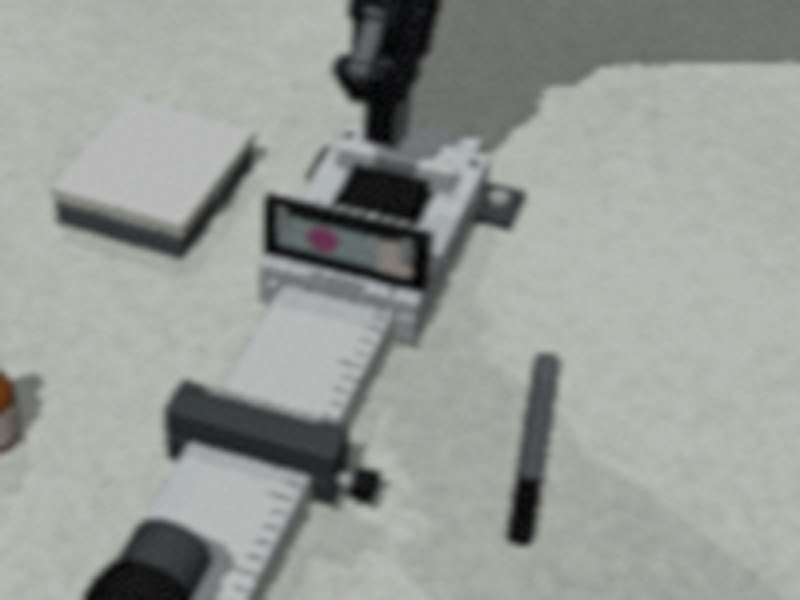

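View pics/t1.png

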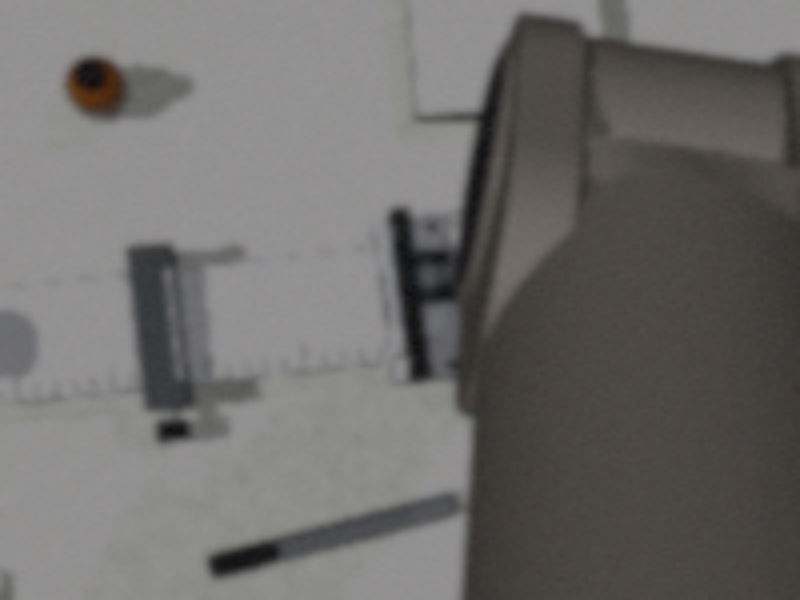

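The side view shows the fingertip centred over the black key at (385,180). The top view shows the stop at (160,330), with the arm hiding the key. Descending.

```bash
python3 -m handwheel '[{"hand":255,"tx":0.08,"ty":-0.06,"tz":0.6,"twist":0},{"hand":255,"tx":0,"ty":0,"tz":0.5,"twist":0},{"hand":255,"tx":0,"ty":0,"tz":0,"twist":0}]'; python3 rel.py "[545.6,-26,60]"; python3 -m handwheel '[{"hand":255,"tx":0,"ty":0,"tz":0.12,"twist":0}]'; python3 rel.py "[545.6,-26,54]"
```

```text
t: 5.92
eef_pos: [547.8, -25.7, 68.0]
ee_rot: [2.098, 2.331, 0.024]
wrist_force: [0.5, -0.3, -0.2]
finger_gap: 0.0
t 5.92 pos [547.8 -25.7  68. ] xhead 96.02 z [ 0.014  0.008 -1.   ] units [-0.   -0.08  0.26] F [ 0.5 -0.3 -0.2] gap 0.042489319445775615
t: 6.05
eef_pos: [548.1, -25.8, 64.5]
ee_rot: [2.098, 2.331, 0.024]
wrist_force: [0.6, 0.6, 0.2]
finger_gap: -0.1
t 6.05 pos [548.1 -25.8  64.5] xhead 96.02 z [ 0.014  0.008 -1.   ] units [-0.   -0.09  0.35] F [0.6 0.6 0.2] gap -0.06208631996204741
```

```bash
python3 -m handwheel '[{"hand":255,"tx":0,"ty":-0.06,"tz":0.12,"twist":0}]'; python3 -m handwheel '[{"hand":255,"tx":0,"ty":0,"tz":0.1,"twist":0}]';python3 -m handwheel '[{"hand":255,"tx":0,"ty":0,"tz":0.1,"twist":0}]'
```

```text
t: 6.18
eef_pos: [546.5, -26.0, 60.8]
ee_rot: [2.098, 2.331, 0.025]
wrist_force: [0.3, -0.7, -0.3]
finger_gap: -0.1
t: 6.3
eef_pos: [546.5, -26.0, 58.0]
ee_rot: [2.098, 2.331, 0.025]
wrist_force: [-4.0, 0.4, 12.3]
finger_gap: -0.2
t: 6.42
eef_pos: [546.5, -26.1, 55.4]
ee_rot: [2.099, 2.331, 0.026]
wrist_force: [-4.4, 1.4, 13.2]
finger_gap: -0.1
```

Contact and key travel match expectations (13 N, about 5 mm down), so the brake is off. Now pushing gently.

```bash
python3 -m handwheel '[{"hand":255,"tx":0.08,"ty":0,"tz":0.01,"twist":0},{"hand":255,"tx":0.1,"ty":0,"tz":0,"twist":0}]'; python3 -m handwheel '[{"hand":255,"tx":0.12,"ty":0,"tz":0,"twist":0},{"hand":255,"tx":0.12,"ty":0,"tz":0,"twist":0}]'; python3 rel.py "[527,154,55]"
```

```text
t: 6.68
eef_pos: [546.1, -21.6, 56.1]
ee_rot: [2.1, 2.329, 0.026]
wrist_force: [-3.5, -1.7, 12.4]
finger_gap: -0.3
t: 6.92
eef_pos: [545.4, -15.3, 57.3]
ee_rot: [2.101, 2.327, 0.027]
wrist_force: [-3.5, -1.8, 12.4]
finger_gap: 0.1
t 6.92 pos [545.4 -15.3  57.3] xhead 95.85 z [ 0.017  0.009 -1.   ] units [ 5.67 -0.04  0.11] F [-3.5 -1.8 12.4] gap 0.09654755784192366
```

```bash
python3 -m handwheel '[{"hand":255,"tx":0,"ty":0,"tz":0.06,"twist":0},{"hand":255,"tx":0.1,"ty":0,"tz":0.03,"twist":0}]'; python3 -m handwheel '[{"hand":255,"tx":0.15,"ty":0,"tz":0.025,"twist":0},{"hand":255,"tx":0.15,"ty":0,"tz":0.025,"twist":0},{"hand":255,"tx":0.15,"ty":0,"tz":0.025,"twist":0}]'; python3 rel.py "[527,154,55]"
```

```text
t: 7.18
eef_pos: [545.1, -12.6, 55.7]
ee_rot: [2.101, 2.326, 0.029]
wrist_force: [-5.0, -2.2, 12.0]
finger_gap: -0.2
t: 7.55
eef_pos: [543.9, -0.3, 55.3]
ee_rot: [2.103, 2.324, 0.03]
wrist_force: [-4.1, -2.7, 12.5]
finger_gap: 0.0
t 7.55 pos [ 5.439e+02 -3.000e-01  5.530e+01] xhead 95.71 z [ 0.018  0.009 -1.   ] units [ 5.17 -0.05  0.05] F [-4.1 -2.7 12.5] gap 0.014164732878251205
```

```bash
python3 - <<'E'
from h import *
p=grab_frame("side")
cv2.imwrite("pics/s2.png",cv2.resize(p["img"][120:280,260:460,::-1],None,fx=4,fy=3.75,interpolation=cv2.INTER_CUBIC))
for q in("slide_holder","carriage_nose","stop_face"):
    print(q,[(np.round(w(p,a["location"]),1),round(a["confidence"],2)) for a in pinpoint(q,p)[:1]])
E
python3 rel.py "[527,154,55]"
```

```text
slide_holder [(array([538.2,  55.6,   1.4]), 0.62)]
carriage_nose [(array([538.2,  63.6,  38.5]), 0.82)]
stop_face [(array([526.9, 142.9,  42.2]), 0.8)]
t 7.75 pos [5.439e+02 2.000e-01 5.530e+01] xhead 95.74 z [ 0.018  0.01  -1.   ] units [ 5.16 -0.05  0.05] F [-5.   0.4 14. ] gap -0.029231451730508857
```

View pics/s2.png

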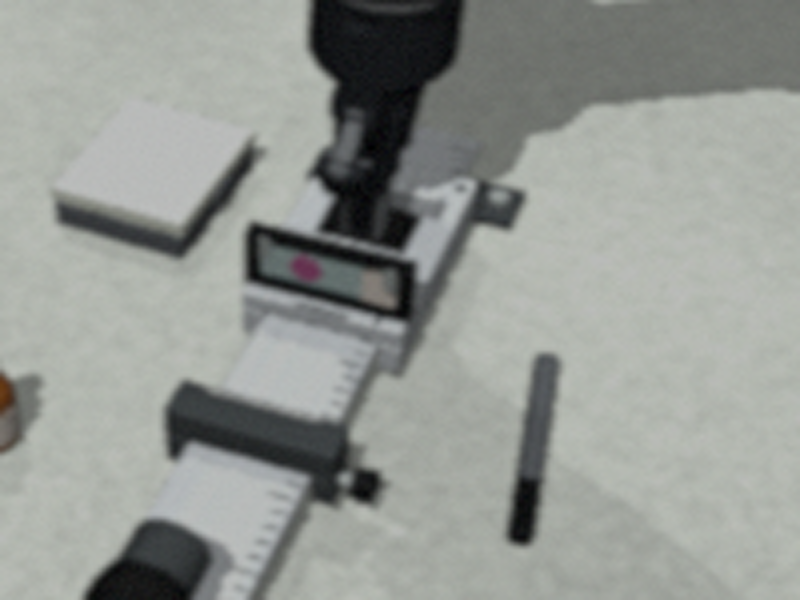

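The view shows the carriage moving with the finger, its holder now at (330,275) and the stop at (255,430). About 78 mm remain.

```bash
python3 -m handwheel '[{"hand":255,"tx":0.18,"ty":0,"tz":0.025,"twist":0},{"hand":255,"tx":0.2,"ty":0,"tz":0.025,"twist":0},{"hand":255,"tx":0.2,"ty":0,"tz":0.025,"twist":0},{"hand":255,"tx":0.2,"ty":0,"tz":0.025,"twist":0}]'; python3 -m handwheel '[{"hand":255,"tx":0.2,"ty":0,"tz":0.025,"twist":0},{"hand":255,"tx":0.2,"ty":0,"tz":0.025,"twist":0},{"hand":255,"tx":0.2,"ty":0,"tz":0.025,"twist":0},{"hand":255,"tx":0.2,"ty":0,"tz":0.025,"twist":0}]'; python3 rel.py "[527,154,55]"
```

```text
t: 8.25
eef_pos: [541.7, 22.0, 54.7]
ee_rot: [2.105, 2.321, 0.032]
wrist_force: [-5.1, -1.9, 13.6]
finger_gap: 0.0
t: 8.75
eef_pos: [539.5, 45.0, 54.1]
ee_rot: [2.107, 2.319, 0.034]
wrist_force: [-4.9, -2.4, 13.5]
finger_gap: 0.3
t 8.75 pos [539.5  45.   54.1] xhead 95.48 z [ 0.021  0.011 -1.   ] units [ 3.66 -0.07  0.  ] F [-4.9 -2.4 13.5] gap 0.3151383281975811
```

```bash
python3 -m handwheel '[{"hand":255,"tx":0.18,"ty":0,"tz":0.015,"twist":0},{"hand":255,"tx":0.18,"ty":0,"tz":0.018,"twist":0},{"hand":255,"tx":0.15,"ty":0,"tz":0.018,"twist":0}]'; python3 -m handwheel '[{"hand":255,"tx":0.13,"ty":0,"tz":0.018,"twist":0},{"hand":255,"tx":0.1,"ty":0,"tz":0.018,"twist":0},{"hand":255,"tx":0.1,"ty":0,"tz":0.018,"twist":0}]'; python3 -m handwheel '[{"hand":255,"tx":0.08,"ty":0,"tz":0.018,"twist":0}]'; python3 -m handwheel '[{"hand":255,"tx":0.08,"ty":0,"tz":0.018,"twist":0}]'
```

```text
t: 9.12
eef_pos: [538.0, 59.7, 54.4]
ee_rot: [2.108, 2.317, 0.035]
wrist_force: [-3.8, -1.8, 13.1]
finger_gap: 0.3
t: 9.5
eef_pos: [537.1, 69.1, 54.5]
ee_rot: [2.11, 2.316, 0.037]
wrist_force: [-4.2, -2.3, 13.1]
finger_gap: -0.1
t: 9.62
eef_pos: [536.9, 71.3, 54.5]
ee_rot: [2.11, 2.316, 0.037]
wrist_force: [-4.2, -1.7, 13.8]
finger_gap: 0.0
t: 9.75
eef_pos: [536.7, 73.5, 54.6]
ee_rot: [2.11, 2.316, 0.038]
wrist_force: [-3.7, -1.9, 13.5]
finger_gap: -0.1
```

```bash
for i in 1; do python3 -m handwheel '[{"hand":255,"tx":0.08,"ty":0,"tz":0.02,"twist":0}]'; python3 -m handwheel '[{"hand":255,"tx":0.08,"ty":0,"tz":0.02,"twist":0}]'; python3 -m handwheel '[{"hand":255,"tx":0.08,"ty":0,"tz":0.02,"twist":0}]'; done
```

```text
t: 9.88
eef_pos: [536.5, 75.7, 54.5]
ee_rot: [2.111, 2.315, 0.038]
wrist_force: [-4.3, -2.1, 14.4]
finger_gap: 0.3
t: 10.0
eef_pos: [536.2, 77.8, 54.5]
ee_rot: [2.111, 2.315, 0.039]
wrist_force: [-4.1, -2.5, 13.5]
finger_gap: -0.0
t: 10.12
eef_pos: [536.2, 79.2, 54.5]
ee_rot: [2.112, 2.313, 0.039]
wrist_force: [-1.6, -8.5, 13.1]
finger_gap: -0.2
```

```bash
python3 -m handwheel '[{"hand":255,"tx":0.08,"ty":0,"tz":0.02,"twist":0}]'; python3 -m handwheel '[{"hand":255,"tx":0.06,"ty":0,"tz":0.02,"twist":0}]'; python3 - <<'E'
from h import *
p=grab_frame("side")
cv2.imwrite("pics/s3.png",cv2.resize(p["img"][120:280,260:460,::-1],None,fx=4,fy=3.75,interpolation=cv2.INTER_CUBIC))
for q in("slide_holder","carriage_nose","stop_face"):
    print(q,[(np.round(w(p,a["location"]),1),round(a["confidence"],2)) for a in pinpoint(q,p)[:1]])
E
```

```text
t: 10.25
eef_pos: [536.5, 80.3, 54.6]
ee_rot: [2.112, 2.311, 0.039]
wrist_force: [-1.7, -7.8, 13.4]
finger_gap: 0.2
t: 10.38
eef_pos: [536.6, 80.6, 54.6]
ee_rot: [2.113, 2.309, 0.039]
wrist_force: [-1.4, -8.1, 13.1]
finger_gap: 0.2
slide_holder [(array([667.5, 189.3,   0.7]), 0.74)]
carriage_nose [(array([532.5, 145.7,  42.5]), 0.7)]
stop_face [(array([528. , 144.3,  40.2]), 0.81)]
```

View pics/s3.png

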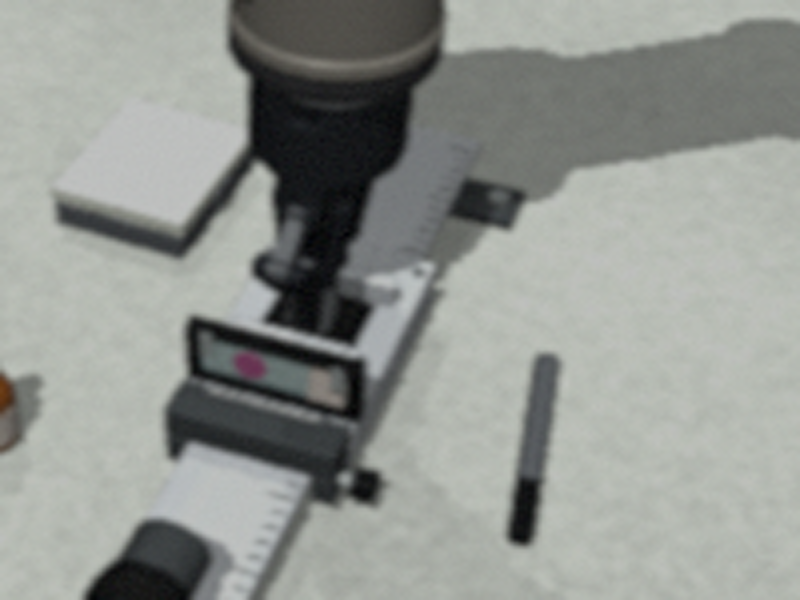

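The carriage is against the stop: the nose and stop estimates coincide, and the push force stepped from 2 to 8 N, held there only by the finger's grip on the key. I lift with a hint of forward bias so it can't be dragged back.

```bash
python3 -m handwheel '[{"hand":255,"tx":0.05,"ty":0,"tz":0.01,"twist":0},{"hand":255,"tx":0.03,"ty":0,"tz":-0.08,"twist":0},{"hand":255,"tx":0.02,"ty":0,"tz":-0.1,"twist":0}]';  python3 -m handwheel '[{"hand":255,"tx":0,"ty":0,"tz":-0.15,"twist":0},{"hand":255,"tx":0,"ty":0,"tz":-0.2,"twist":0}]'; python3 -m handwheel '[{"hand":255,"tx":-0.05,"ty":0,"tz":-0.4,"twist":0},{"hand":255,"tx":-0.1,"ty":0,"tz":-0.8,"twist":0},{"hand":255,"tx":-0.3,"ty":0,"tz":-0.9,"twist":0},{"hand":255,"tx":-0.9,"ty":0,"tz":-0.3,"twist":0},{"hand":255,"tx":-0.95,"ty":0,"tz":-0.3,"twist":0},{"hand":255,"tx":-0.95,"ty":0,"tz":0,"twist":0},{"hand":255,"tx":-0.95,"ty":0,"tz":0,"twist":0},{"hand":255,"tx":-0.9,"ty":0,"tz":0,"twist":0},{"hand":255,"tx":-0.9,"ty":0,"tz":0,"twist":0},{"hand":255,"tx":0,"ty":0,"tz":0,"twist":0}]'
python3 - <<'E'
from h import *
for n in("side","top"):
    p=grab_frame(n)
    cv2.imwrite(f"pics/{n}4.png",cv2.resize(p["img"][120:280,240:440,::-1],None,fx=4,fy=3.75,interpolation=cv2.INTER_CUBIC))
    for q in("key_top","slide_holder","carriage_nose","stop_face"):
        print(n,q,[(np.round(w(p,a["location"]),1),round(a["confidence"],2)) for a in pinpoint(q,p)[:1]])
E
```

```text
t: 10.95
eef_pos: [536.8, 80.5, 61.2]
ee_rot: [2.116, 2.304, 0.039]
wrist_force: [-0.7, 0.1, -0.3]
finger_gap: 0.2
t: 11.2
eef_pos: [536.4, 80.3, 72.2]
ee_rot: [2.116, 2.304, 0.039]
wrist_force: [0.6, -0.1, -0.1]
finger_gap: -0.1
t: 12.45
eef_pos: [550.7, -105.6, 162.0]
ee_rot: [2.112, 2.303, 0.046]
wrist_force: [0.5, 1.1, -0.9]
finger_gap: 0.1
side key_top [(array([532. ,  76.7,  63.5]), 0.87)]
side slide_holder [(array([528.8, 134.4,  -2.9]), 0.6)]
side carriage_nose [(array([532.3, 144. ,  41.1]), 0.77)]
side stop_face [(array([527.6, 142.1,  42.4]), 0.81)]
top key_top [(array([539.9,  73.1,  62.9]), 0.61)]
top slide_holder [(array([527.5, 134.9,  -0.7]), 0.8)]
top carriage_nose [(array([529. , 145.1,  42.1]), 0.9)]
top stop_face [(array([527.4, 139.1,  43.7]), 0.69)]
```

View pics/side4.png

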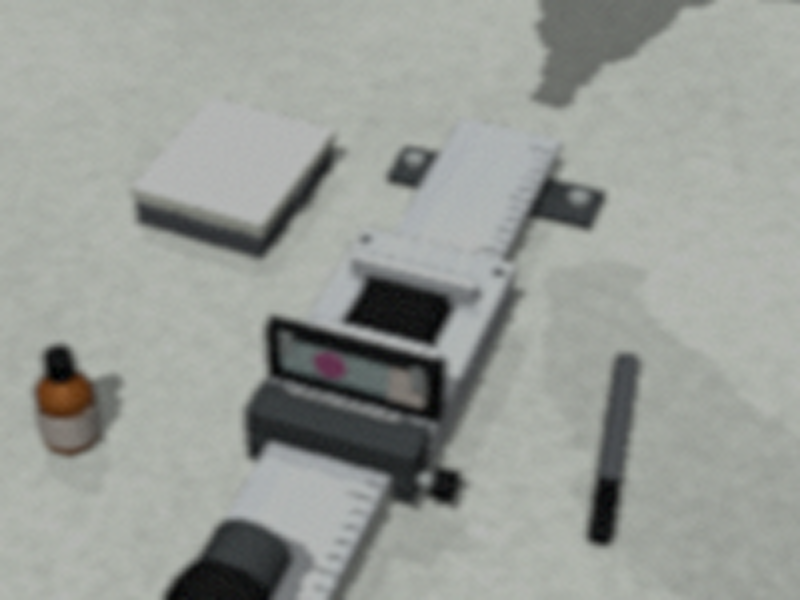

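View pics/top4.png

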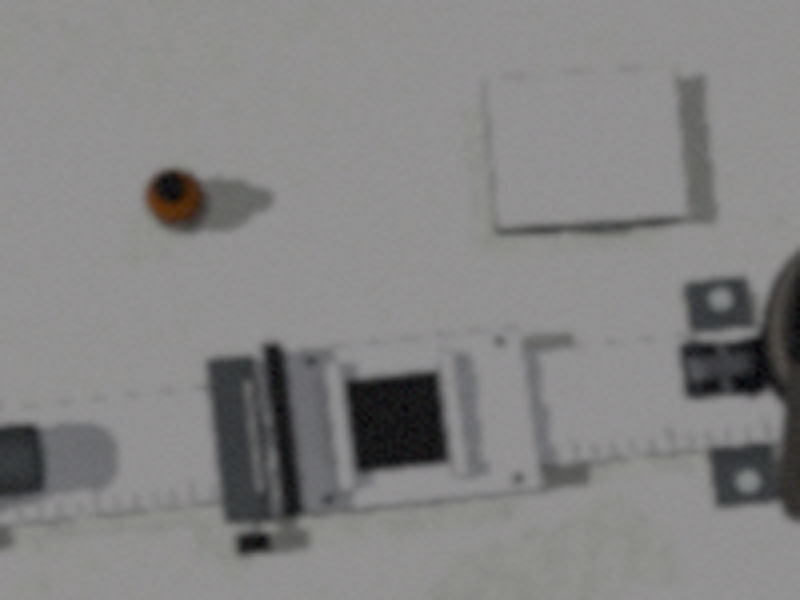

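Both views show the carriage butted on the stop (top view at about (262,440)), the key up, and the arm clear. The loose things are in place.

```bash
python3 -c "
from station import *
print(sign_off()); print(get_state()['t'])"
```

```text
the job is handed in; nothing more can be done
None
the job is handed in; nothing more can be done
```

The slide is at its focus position and I handed the job in at about 12.7 s. With the gripper shut, I pressed the brake key about 5 mm down (about 13 N). I then pushed the carriage roughly 104 mm along the rail at 17–48 mm/s until it met the stop. The key stayed down until I lifted the finger off, and I then moved the arm well clear.

**Stop contact:** At the stop the push force stepped from about 2 N to about 8 N and the finger began to slip on the key. After the release, the carriage nose and stop face agreed within about 2 mm along the rail in the side view. In the top view they differed by about 6 mm, with the nose estimate past the stop face, which I put down to detector noise. The force step and the pictures both say it is butted.

**Brake and force:** With the finger off, the key showed up at about 63 mm above the desk, against a nominal 60. Wrist force was about zero, and every reading during the job stayed under about 16 N. While pushing, the key rose for a moment to about 2.7 mm depth, still past the 1 mm where the brake frees, and I pressed it back.

**Surroundings:** The slide box, bottle and pen look unmoved in the pictures. The tissue cassette was outside the last crops, but the arm went nowhere near it at working height. The gripper stayed off the slide holder.

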